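# Stow the tall tin in the tilt-out bin and click it shut

## Task

The tall square tin is too tall to stand in the chrome tilt-out bin: first lay it down on its side inside the orange tray and let go of it, then take it again across its middle and lay it in the middle of the two narrow cradle arms inside the bin's open front, lengthwise along the front, and let go. Then push the bin front shut until it snaps past its catch and sits fully home with the tin still lying in the cradle; do not slam or force it, and leave the other things on the shelf standing where they are.

Things in the scene. Friction and masses are not known exactly. Their poses are not given: they have to be found in the camera images.
- tin: the tall square tin of bare aluminium, 46 x 46 x 170 mm, about 0.3 kg, standing at first; the tallest thing of the row of three at the right. Origin: centre of its underside; z runs along its length to the lid end (dark seam 28 mm below the lid end)
- tin_mid (a point): the middle of the tall tin, 85 mm along its length from its origin; same axes as the tin
- tray: orange plastic tray fixed on the shelf, 200 (x) x 250 (y) x 16 mm high, walls and floor 5 mm thick; origin: centre of its underside
- bin: chrome tilt-out bin fixed on the shelf, 250 mm wide (y), 160 deep, 165 high, open above, 8 mm side cheeks (234 mm between them), back 90 mm high. Front faces -x of its own frame. Origin: on the shelf below the middle of the front opening, at the inner face of the front when shut; x points into the bin, z up
- bin_front (a joint): chrome panel 250 wide, 12 thick, hinged at its lower edge, axis 20 mm above bin origin along its y; top edge 150 mm from it. 0 rad = shut, grows as the top tilts out to the robot (max 0.75). Stiff hinge, stays where left (3 N at the top). A sprung roller catch resists from 0.15 to 0.06 (8-12 N), then pulls it home on a rubber buffer (rests at -0.01 to 0; yields 1 mm per 5 N)
- cradle (a point): middle of a tin lying properly in the cradle; moves with the front, 70 mm inside its panel, 95 above the hinge. x: into the bin, y: along the front (tin's length), z: out of the cradle; at 0 rad the bin's axes. Two 14 mm wide arms at y = +-55 mm, floor 23 mm below this point, 54 mm between flaring lips 22 mm high; finger room between arms; panel's top edge 55 mm above this point
- push_spot (a point): point on the outer face of the front, in its middle, 125 mm from the hinge (25 mm below the top edge): a good place to push; same axes as cradle
- short_tin: bystander: short square tin, 60 x 60 x 75 mm, in the row with the tall tin; origin under its centre
- canister: bystander: round aluminium canister, 60 mm across, 125 mm high, in the row with the tall tin; origin under its centre
- tumbler0: bystander: glass tumbler, 68 mm across, 100 mm high, beyond the tray; origin under its centre
- tumbler1: bystander: glass tumbler like tumbler0
- tumbler2: bystander: glass tumbler like tumbler0
- jug: bystander: white ceramic milk jug, 90 mm across, 120 mm high, handle at one side, left of the bin; origin under its centre
Things that resemble listed ones, but are neither listed nor needed, are in the scene too. What is shaped like the tin but blue is not meant.

How it is judged:
By the outcome, as a careful person would: the job done as asked, in the order asked, and still so for the second after the job is handed in, with the robot touching nothing.
It also fails if it takes over 69 s, if anything falls off the work surface, if the arm or the gripper's body presses on something with over 40 N, if the wrist force passes 120 N, or if a joint passes its speed limit or range.

## Robot

A 6-joint arm with a two-finger parallel gripper is mounted at the origin on the work surface. World frame = base frame: x ahead of the robot, y to its left, z up, the work surface at z = 0. Lengths are in m, angles in rad, forces in N, time in s.
With the tool pointing down it reaches from about 0.325 to 0.775 m from the base axis. Payload 5.5 kg.
Tool frame: the origin (TCP) lies on the centre line of the jaws, within the pads' length; the fingertips stand 14 mm ahead of it and the grasp point (between the pads) lies 5 mm behind it; z points along the fingers, y is the line along which they close (so a half turn about z gives the same grasp; the last joint's range is limited). The gripper opens to 88 mm and grips with 3 to 60 N. Pads are 20 mm wide; open, the fingers measure 115 mm over their backs; the gripper's body (75 mm by 178 mm) begins 61 mm behind the grasp point.
Start: joints at [-1.403, 0.091, 1.231, -0, 1.82, -0.057], TCP at [0.134, -0.585, 0.207] pointing down, gripper open.
Joint ranges: [-2.87, 2.87], [-0.86, 2.18], [0.17, 2.46], [-1.51, 4.65], [0.06, 2.69], [-2.65, 2.65]. Speed limits (rad/s): [2.57, 2.57, 3.01, 3.14, 3.14, 3.14].

## Interface

Orientations are given as a unit quaternion [x, y, z, w].
In Python, from plant import sensors, vision, job gives the robot as it stands. The module is installed in compiled form; this text tells all that it offers.
- The arm moves only by the shell command python3 -m crank 'ROWS' [OPENING] [FORCE]. ROWS is JSON, a list that holds one entry, the list of rows, each a list of 6 numbers: the shift along the tool's x, y, z scaled (see below), then the turn, a rotation vector about the tool's x, y, z scaled (see below). A call has 1 to 12 rows; each row is the pose to reach, as a shift and turn from the pose commanded when the call began, along the tool's axes at that moment, turning the shorter way round; what a row does not reach only later rows make up. The controller multiplies each number of a shift by 0.75 m and each number of a turn by 360 degrees. A row lasts 1/8 s, in which the tool goes at most 62.5 mm and 10.7 degrees, less where a joint would pass 70% of its speed; a pose out of reach is approached as far as the arm can. A call with a number of a shift or a turn outside -1 to 1 is refused whole. A call with a gripper value outside its range is refused whole. OPENING is the opening, from 0 (shut) to 1 (fully open), set as the call begins (- or left out, the last holds). The fingers move at their own pace and stop on an object; FORCE is the grip in N (left out, the last holds). Time passes only in rows, so rows that repeat a pose let the fingers close. It gives the time, the measured TCP pose, the force, the opening and the grip force at its end, in the units of the state.
- sensors.sense(): the state, without advancing time (a new reading comes with each control period).
- vision.camera(name): name is "scene" or "top" or "wrist"; returns the picture (420x560x3 uint8, red, green, blue); there is no depth.
- vision.camera_info(name): a dict with "fx", "fy", "cx", "cy" (pixels), "k1" (the pictures are not rectified: a ray, as slopes to the right and down, at radius r is drawn at 1 + k1 r^2 times it, then the intrinsics apply), "pose" (4x4, takes a point from camera to world coordinates); the wrist camera has in their place "tool_from_camera" (4x4, takes a point from camera to tool coordinates, whose origin is the TCP and whose axes are the flange's). Camera axes: x right, y up, looking along -z (the intrinsics and any distortion apply to the point x, -y, -z); pixel columns grow to the right and rows downward; lengths in m; the calibration is good to about 2 mm. A picture is of the moment at which its call begins: read the wrist's pose just before it. camera_info takes no time and is no camera call.
- job.sign_off(): hands the job in; it is judged then, once.
The state is a dict: "t": time; "q": joint angles; "qvel": joint speeds; "tau": joint torques, N m; "tcp_pos": TCP position; "orientation": TCP orientation; "force": force on the tool from outside, world axes, zero at the start; "wrist_torque": the same for the moment, N m; "gripper_width": opening from 0.0 (shut) to 1.0 (fully open); "grasp_force": force on a finger pad.
Only numpy, scipy, OpenCV 4.12 (cv2) and the standard library are available. Lean on these libraries where they do the work, as an engineer would, in place of code of your own. Each camera call takes 0.05 s, during which the arm holds its last target. There are 200 camera calls.

## Working session

There is one attempt and no reset: what is moved stays moved. The work goes in short steps, Python scripts to look and compute and a shell command to move; the robot and the scene stay as the last step left them, time stands still between calls to the robot, and variables do not carry over. Pictures are saved under pics/ and viewed, at most 10 in all, crops included, and the job is handed in when it is done.

```bash
mkdir -p pics; ls
python3 - <<'E'
from plant import sensors, vision
import cv2, numpy as np
np.set_printoptions(precision=4,suppress=True)
print(sensors.sense())
for n in ["scene","top"]:
    im=vision.camera(n); cv2.imwrite(f"pics/{n}0.png",cv2.resize(im[:,:,::-1],(800,600),interpolation=cv2.INTER_CUBIC)); cv2.imwrite(f"raw_{n}.png",im[:,:,::-1])
for n in ["scene","top","wrist"]: print(n,vision.camera_info(n))
E
```

```text
pics
{'t': 0.0, 'q': array([-1.4027,  0.0918,  1.2319, -0.    ,  1.8198, -0.0567]), 'qvel': array([ 0.0004,  0.0019, -0.0002,  0.0016, -0.0014, -0.0001]), 'tau': array([ -0.0005, -44.6455, -40.6446,   0.0698,   0.0295,  -0.0002]), 'tcp_pos': array([ 0.1337, -0.5846,  0.2055]), 'orientation': array([ 0.9937,  0.1122, -0.0001, -0.001 ]), 'force': array([-0.005 ,  0.6855,  1.028 ]), 'wrist_torque': array([-0.0272, -0.0255,  0.0134]), 'grasp_force': 0.0, 'gripper_width': 1.0014572473671184}
scene {'fx': 403.85388153597825, 'fy': 403.85388153597825, 'cx': 274.4420156760646, 'cy': 211.13447671304445, 'k1': -0.04322084587889867, 'pose': array([[-0.6279, -0.6491,  0.4294,  1.1438],
       [ 0.7782, -0.5191,  0.3534,  0.5736],
       [-0.0064,  0.5561,  0.8311,  1.2858],
       [ 0.    ,  0.    ,  0.    ,  1.    ]])}
top {'fx': 392.71268559657767, 'fy': 392.71268559657767, 'cx': 272.60023852175647, 'cy': 213.74497130980023, 'k1': -0.06940381407223309, 'pose': array([[ 0.0221,  0.998 , -0.0596,  0.4822],
       [-0.9997,  0.0213, -0.0145,  0.0662],
       [-0.0132,  0.0599,  0.9981,  1.3086],
       [ 0.    ,  0.    ,  0.    ,  1.    ]])}
wrist {'fx': 292.80570672240935, 'fy': 292.80570672240935, 'cx': 281.6558024153494, 'cy': 208.2799325720646, 'k1': -0.023699166918407878, 'tool_from_camera': array([[ 0.0011,  0.9696,  0.2447,  0.0657],
       [ 1.    , -0.0014,  0.0007,  0.    ],
       [ 0.001 ,  0.2447, -0.9696, -0.1783],
       [ 0.    ,  0.    ,  0.    ,  1.    ]])}
```

View pics/scene0.png

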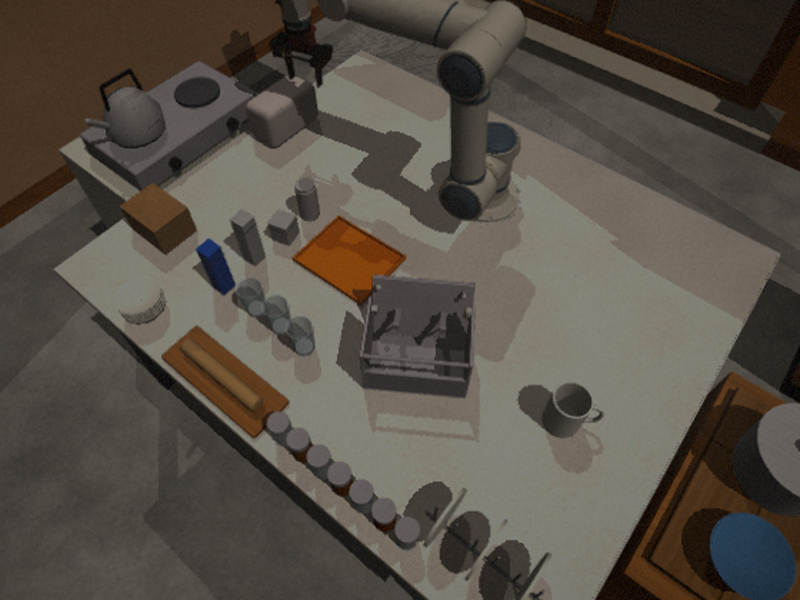

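View pics/top0.png

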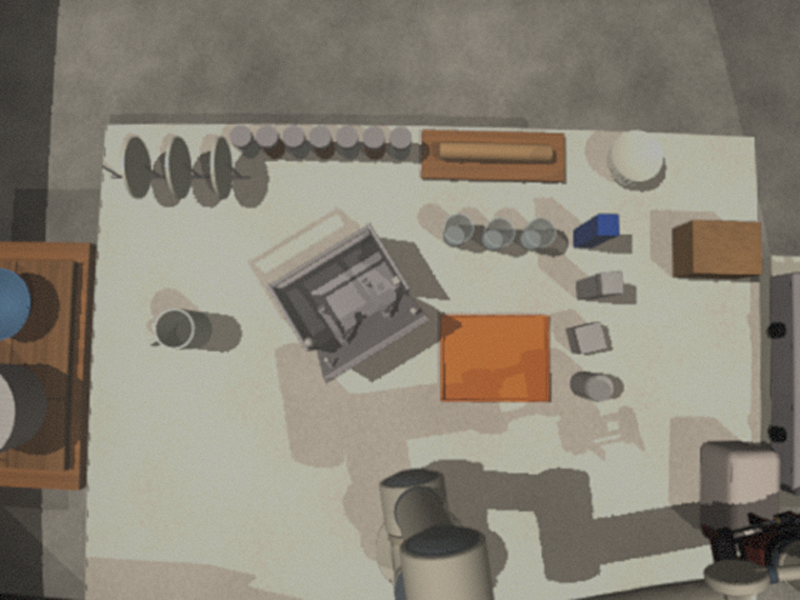

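Scene view: tin standing at (247,237), tray (350,258), open bin (420,335). Top view: tin top near (608,283), tray corners (442,315)–(550,402), bin rotated with the front facing bottom-right, its top edge running (325,380)–(440,315). I'll zoom in.

Run:
```python
import cv2
im=cv2.imread("raw_top.png")[135:290,175:445]
cv2.imwrite("pics/topcrop.png",cv2.resize(cv2.convertScaleAbs(im,alpha=1.4),None,fx=2.96,fy=2.96,interpolation=cv2.INTER_CUBIC))
im=cv2.imread("raw_scene.png")[125:285,150:350]
cv2.imwrite("pics/scenecrop.png",cv2.resize(cv2.convertScaleAbs(im,alpha=1.6),None,fx=3.7,fy=3.7,interpolation=cv2.INTER_CUBIC))
```

```text
(no output)
```

View pics/topcrop.png

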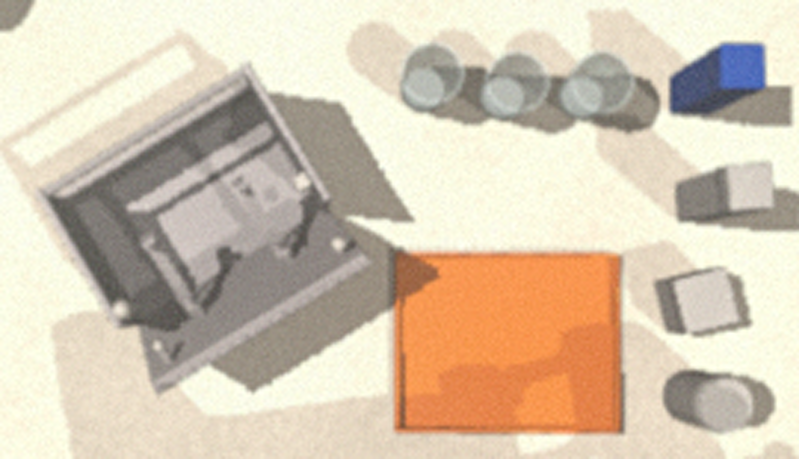

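View pics/scenecrop.png

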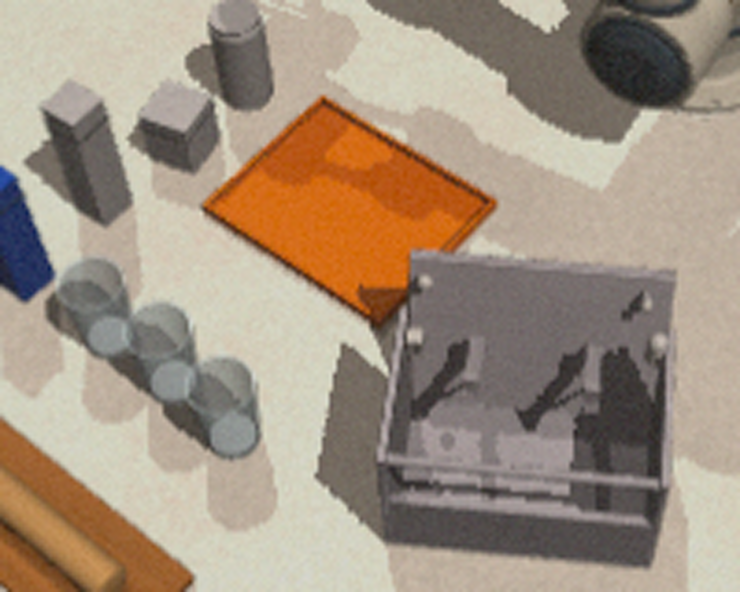

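Top crop: tin lid corners are about (728,166), (770,162), (773,206), (731,210). The tray's outer corners are (396,252), (622,252), (622,432), (396,432). The bin's cheek back corners are (40,190) and (247,67), and its front edge runs (155,390)–(370,262). Scene crop: tin lid (42,105), (72,82), (107,98), (76,125); front edge (410,250)–(676,270).

```bash
cat > h.py <<'E'
import numpy as np
from plant import sensors, vision
from scipy.optimize import least_squares
from scipy.spatial.transform import Rotation as R
np.set_printoptions(precision=4,suppress=True)
INFO={n:vision.camera_info(n) for n in ("scene","top","wrist")}
def campose(n,s=None):
    if n!="wrist": return np.array(INFO[n]["pose"])
    T=np.eye(4);T[:3,:3]=R.from_quat(s["orientation"]).as_matrix();T[:3,3]=s["tcp_pos"]
    return T@np.array(INFO[n]["tool_from_camera"])
def proj(n,P,s=None,T=None):
    c=INFO[n];T=campose(n,s) if T is None else T
    p=(np.atleast_2d(P)-T[:3,3])@T[:3,:3]
    x=p[:,0]/-p[:,2];y=-p[:,1]/-p[:,2];k=1+c["k1"]*(x*x+y*y)
    return np.c_[c["fx"]*x*k+c["cx"],c["fy"]*y*k+c["cy"]]
def topc(a): return np.array(a)/2.96+[175,135]-.33
def scec(a): return np.array(a)/3.7+[150,125]-.36
def box(w,d,z): return np.array([[-w,-d,z],[w,-d,z],[w,d,z],[-w,d,z]],float)
def place(P,x,y,yaw): return P@R.from_euler("z",yaw).as_matrix().T+[x,y,0]
def binpts(a):
    o=[[-.15*np.sin(a)-.012*np.cos(a),y,.02+.15*np.cos(a)-.012*np.sin(a)] for y in (.125,-.125)]
    return np.array(o)
def tool(s): return R.from_quat(s["orientation"])
E
python3 - <<'E'
from h import *
# tin
t=topc([(728,166),(770,162),(773,206),(731,210)]) # img TL,TR,BR,BL -> world (+x+y),(+x-y),(-x-y),(-x+y)
s=scec([(107,98),(76,125),(42,105),(72,82)]) 
B=box(.023,.023,.17)
order=[2,1,0,3] # TL(+x,+y),TR(+x,-y),BR(-x,-y),BL(-x,+y)
def f(v):
    P=place(B,*v)[order]; return np.r_[(proj("top",P)-t).ravel()]
r=least_squares(f,[.55,-.27,0]);print("tin",r.x,r.fun.round(1))
P=place(B,*r.x);print("scene pred",(proj("scene",P)-[150,125]+.36)*3.7)
Tc=topc([(396,252),(622,252),(622,432),(396,432)])
def g(v):
    P=place(box(.1,.125,.016),*v)[order]; return (proj("top",P)-Tc).ravel()
r=least_squares(g,[.5,-.05,0]);print("tray",r.x,r.fun.round(1))
bt=topc([(40,190),(247,67),(118,325),(325,200),(155,390),(370,262)])
bs=scec([(668,488),(383,460),(676,270),(410,250)])
def b(v):
    c=place(np.array([[.16,.125,.165],[.16,-.125,.165],[0,.125,.165],[0,-.125,.165]]),*v[:3])
    o=place(binpts(v[3]),*v[:3])
    return np.r_[(proj("top",np.r_[c,o])-bt).ravel(),(proj("scene",np.r_[c[:2],o])-bs).ravel()]
r=least_squares(b,[.5,.2,.5,.5],loss="soft_l1");print("bin",r.x,r.fun.reshape(-1,2).round(1))
E
```

```text
tin [ 0.6075 -0.3722  0.0912] [-0.8 -0.5  0.4 -0.2  0.8  0.5 -0.4  0.2]
scene pred [[ 68.967   78.5322]
 [ 37.9907 107.0508]
 [ 72.2145 126.0912]
 [103.0418  97.0177]]
tray [ 0.4449 -0.161   0.0174] [ 0.2 -0.3 -0.5  0.   0.   0.2  0.2  0.1]
bin [0.5197 0.1475 0.5672 0.4238] [[-2.3  0.5]
 [ 0.4 -1.9]
 [-1.   1.5]
 [ 2.3 -0.6]
 [-0.2  0.7]
 [-0.1 -0.2]
 [ 0.2 -0.2]
 [-2.4 -0.3]
 [-0.   0.6]
 [ 0.1 -0.2]]
```

```bash
cat >> h.py <<'E'
def ori(az,phi):
    c,s,C,S=np.cos(az),np.sin(az),np.cos(phi),np.sin(phi)
    z=np.array([S*c,S*s,-C]);x=np.array([C*c,C*s,S]);return np.c_[x,np.cross(z,x),z]
def row(p,Rt,p0=None,R0=None,show=True):
    st=sensors.sense()
    R0=tool(st).as_matrix() if R0 is None else R0; p0=st["tcp_pos"] if p0 is None else p0
    d=R0.T@(np.array(p)-p0)/.75; w=R.from_matrix(R0.T@Rt).as_rotvec()/(2*np.pi)
    if show: print("row",np.r_[d,w].round(4).tolist(),"rows>=",max(np.linalg.norm(d)*12,np.linalg.norm(w)*360/10.7).round(1))
E
python3 - <<'E'
from h import *
t=topc([(728,166),(770,162),(773,206),(731,210)]);s=scec([(72,82),(42,105),(76,125),(107,98)])
B=box(.023,.023,.17);order=[2,1,0,3]
def f(v):
    P=place(B,*v);return np.r_[(proj("top",P[order])-t).ravel(),(proj("scene",P)-s).ravel()]
r=least_squares(f,[.55,-.37,0]);print("tin",r.x,r.fun.round(1))
def pt(px,z):
    px=topc([px])[0];return least_squares(lambda v:(proj("top",[v[0],v[1],z])-px).ravel(),[.5,-.3]).x
print("short",pt((706,302),.075),"can",pt((722,404),.125),"blue",pt((743,65),.17),"tumb",pt((603,80),.1))
x,y,a=r.x
O=ori(a,np.pi/3)
p1=np.array([x,y,.118])-.2*O[:,2]
row(p1,O); print(p1)
E
```

```text
tin [ 0.6066 -0.3711  0.0884] [-1.2 -0.2  0.   0.1  0.4  0.8 -0.8  0.5 -0.4 -1.  -0.7  0.5 -0.6  0.3
 -0.7 -0.3]
short [ 0.4928 -0.3604] can [ 0.389  -0.3602] blue [ 0.7286 -0.3654] tumb [ 0.7238 -0.2424]
row [0.4493, -0.1685, -0.0162, -0.0116, 0.1664, 0.0195] rows>= 5.8
[ 0.4341 -0.3863  0.218 ]
```

```bash
python3 -m crank '[[[0.1,-0.04,-0.17,0,0.03,0],[0.2,-0.08,-0.17,0,0.06,0],[0.3,-0.12,-0.17,-0.006,0.1,0.01],[0.4493,-0.1685,-0.08,-0.0116,0.1664,0.0195],[0.4493,-0.1685,-0.0162,-0.0116,0.1664,0.0195],[0.4493,-0.1685,-0.0162,-0.0116,0.1664,0.0195],[0.4493,-0.1685,-0.0162,-0.0116,0.1664,0.0195],[0.4493,-0.1685,-0.0162,-0.0116,0.1664,0.0195],[0.4493,-0.1685,-0.0162,-0.0116,0.1664,0.0195]]]' 1 45
python3 - <<'E'
from h import *
import cv2
s=sensors.sense();im=vision.camera("wrist");cv2.imwrite("pics/w1.png",im[:,:,::-1])
print(s["q"],s["tcp_pos"],tool(s).as_matrix())
for z in(0,.17):print(proj("wrist",place(box(.023,.023,z),.6066,-.3711,.0884),s))
O=ori(.0884,np.pi/3);row([.6066,-.3711,.118],O)
E
```

```text
t: 1.23
tcp_pos: [0.434, -0.387, 0.2198]
orientation: [0.865, 0.039, 0.5, -0.021]
force: [0.1, -0.1, -0.1]
gripper_width: 1.002
grasp_force: 0.0
[-1.3708 -0.3483  1.9336  1.0459  1.4657  0.0402] [ 0.434  -0.387   0.2198] [[ 0.4976  0.0888  0.8628]
 [ 0.0472 -0.996   0.0753]
 [ 0.8661  0.0033 -0.4998]]
[[296.1    255.9778]
 [295.1681 233.3557]
 [267.3369 233.2792]
 [266.2455 255.8964]]
[[301.5805 165.6226]
 [299.832  143.8509]
 [263.0174 143.7467]
 [261.0858 165.5088]]
row [-0.0024, -0.0022, 0.2686, 0.0003, -0.0001, 0.0005] rows>= 3.2
```

View pics/w1.png

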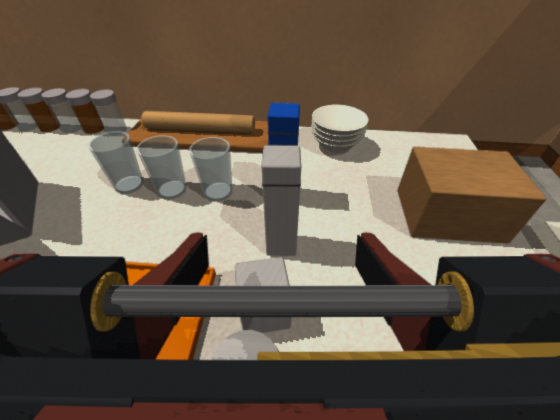

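The wrist view shows the tin at columns 262–301 with its lid at rows 147–168, within 4 px of the prediction. I'll advance and grip.

```bash
python3 -m crank '[[[0,0,0.07,0,0,0],[-0.001,-0.001,0.14,0,0,0],[-0.0024,-0.0022,0.2,0,0,0],[-0.0024,-0.0022,0.24,0,0,0],[-0.0024,-0.0022,0.2686,0,0,0],[-0.0024,-0.0022,0.2686,0,0,0]]]' 1 45
python3 -m crank '[[[0,0,0,0,0,0],[0,0,0,0,0,0],[0,0,0,0,0,0],[0,0,0,0,0,0],[0,0,0,0,0,0],[0,0,0,0,0,0]]]' 0 45
python3 - <<'E'
from h import *
s=sensors.sense();O=ori(.0884,np.pi/3)
p=s["tcp_pos"];print("tin offset z",p[2])
row(p+[-.0,0.0,.10],tool(s).as_matrix())
# after lift: rotate to lid horizontal, at high point over tray, lid yaw +90deg
row([.445,-.161,.25],ori(.0884,-np.pi/6))
E
```

```text
t: 2.02
tcp_pos: [0.6071, -0.3704, 0.1164]
orientation: [0.865, 0.039, 0.499, -0.022]
force: [-0.1, -0.2, 0.3]
gripper_width: 1.001
grasp_force: 0.0
t: 2.78
tcp_pos: [0.6068, -0.3701, 0.1169]
orientation: [0.865, 0.039, 0.5, -0.021]
force: [-0.7, -0.9, 1.2]
gripper_width: 0.521
grasp_force: 45.0
tin offset z 0.11685757737841744
row [0.1155, 0.0003, -0.0666, 0.0, 0.0, 0.0] rows>= 1.6
row [0.0592, -0.2963, -0.254, 0.0004, -0.2501, 0.0001] rows>= 8.4
```

```bash
python3 -m crank '[[[0.06,0,-0.035,0,0,0],[0.12,0,-0.07,0,0,0],[0.184,0,-0.106,0,0,0],[0.184,0,-0.106,0,0,0]]]'
python3 - <<'E'
from h import *
s=sensors.sense();print(s["q"])
row([.445,-.161,.27],ori(.0884,-np.pi/6))
E
```

```text
t: 3.28
tcp_pos: [0.6076, -0.37, 0.2822]
orientation: [0.864, 0.041, 0.502, -0.018]
force: [-1.1, -0.4, -3.7]
gripper_width: 0.516
grasp_force: 45.0
[-1.006  -0.1965  1.7     0.9748  1.1945  0.3031]
row [-0.1065, -0.2971, -0.1593, 0.0016, -0.2507, 0.0006] rows>= 8.4
```

```bash
python3 -m crank '[[[-0.01,-0.04,-0.02,0,-0.028,0],[-0.03,-0.08,-0.04,0,-0.056,0],[-0.045,-0.12,-0.06,0,-0.084,0],[-0.06,-0.16,-0.08,0,-0.112,0],[-0.07,-0.2,-0.1,0,-0.14,0],[-0.08,-0.24,-0.12,0,-0.168,0],[-0.095,-0.28,-0.14,0,-0.196,0],[-0.1065,-0.2971,-0.1593,0.001,-0.224,0],[-0.1065,-0.2971,-0.1593,0.0016,-0.2507,0.0006],[-0.1065,-0.2971,-0.1593,0.0016,-0.2507,0.0006],[-0.1065,-0.2971,-0.1593,0.0016,-0.2507,0.0006]]]'
python3 - <<'E'
from h import *
s=sensors.sense();print(s["q"],tool(s).as_matrix())
a=.0174+np.pi/2
O=ori(a,-np.pi/6)
row(np.array([.4449,-.161,.15])+.032*np.array([np.cos(a),np.sin(a),0]),O)
E
```

```text
t: 4.65
tcp_pos: [0.4444, -0.1603, 0.2652]
orientation: [0.965, 0.044, -0.26, 0.007]
force: [-0.6, -0.5, -4.1]
gripper_width: 0.523
grasp_force: 45.0
[-0.2827  0.216   1.077  -0.2443  2.3323  1.0722] [[ 0.8609  0.0881 -0.5011]
 [ 0.0805 -0.9961 -0.0367]
 [-0.5024 -0.0087 -0.8646]]
row [0.0805, -0.0402, 0.1313, -0.1206, -0.0007, -0.206] rows>= 8.0
```

Laid along y, the tilted gripper body would come near the bin front. I'll lay the tin along x instead, so the body leans away from the bin.

Run:
```python
from h import *
a=.0174
O=ori(a,-np.pi/6)
for z in (.06,.032): row(np.array([.4449,-.161,z])+.032*np.array([np.cos(a),np.sin(a),0]),O)
```

```text
row [0.1748, 0.0064, 0.2149, 0.0044, 0.0005, 0.0104] rows>= 3.3
row [0.1935, 0.0068, 0.2471, 0.0044, 0.0005, 0.0104] rows>= 3.8
```

```bash
python3 -m crank '[[[0.045,0.002,0.05,0.001,0,0.005],[0.09,0.003,0.1,0.003,0,0.01],[0.13,0.005,0.15,0.0044,0.0005,0.0104],[0.16,0.006,0.19,0.0044,0.0005,0.0104],[0.1748,0.0064,0.2149,0.0044,0.0005,0.0104],[0.1748,0.0064,0.2149,0.0044,0.0005,0.0104]]]'
python3 - <<'E'
from h import *
import cv2
cv2.imwrite("raw_s2.png",vision.camera("scene")[:,:,::-1])
im=cv2.imread("raw_s2.png")[110:285,150:350]
cv2.imwrite("pics/s2.png",cv2.resize(cv2.convertScaleAbs(im,alpha=1.6),None,fx=3.4,fy=3.4,interpolation=cv2.INTER_CUBIC))
a=.0174;O=ori(a,-np.pi/6)
for z in (.034,.028): row(np.array([.4449,-.161,z])+.032*np.array([np.cos(a),np.sin(a),0]),O)
E
```

```text
t: 5.4
tcp_pos: [0.4759, -0.1608, 0.0611]
orientation: [0.966, 0.008, -0.259, 0.003]
force: [0.1, -0.3, -3.2]
gripper_width: 0.52
grasp_force: 45.0
row [0.0192, -0.0007, 0.0326, 0.0002, -0.0002, -0.0002] rows>= 0.5
row [0.0232, -0.0008, 0.0395, 0.0002, -0.0002, -0.0002] rows>= 0.6
```

View pics/s2.png

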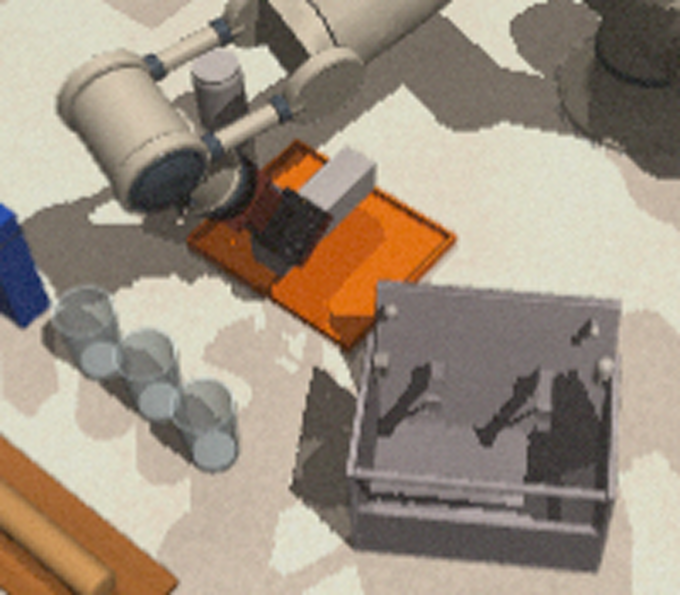

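The tin hangs level over the tray, with its far end near (350,165) in the crop. I'll lower it, release and back off along the tool axis.

```bash
python3 -m crank '[[[0.008,0,0.014,0,0,0],[0.016,0,0.027,0,0,0],[0.0192,0,0.0326,0,0,0],[0.0212,0,0.036,0,0,0],[0.0225,0,0.038,0,0,0],[0.0225,0,0.038,0,0,0]]]'
```

```text
t: 6.2
tcp_pos: [0.4769, -0.1606, 0.0281]
orientation: [0.966, 0.008, -0.26, 0.003]
force: [-0.7, 0.9, -0.5]
gripper_width: 0.522
grasp_force: 45.0
```

```bash
python3 -m crank '[[[0.0007,0,0.0012,0,0,0],[0.0007,0,0.0012,0,0,0]]]'; python3 -m crank '[[[0,0,0,0,0,0],[0,0,0,0,0,0],[0,0,0,0,0,0],[0,0,0,0,0,0]]]' 1 45
python3 -m crank '[[[0,0,-0.05,0,0,0],[0,0,-0.1,0,0,0],[0,0,-0.17,0,0,0],[0,0,-0.22,0,0,0],[0,0,-0.22,0,0,0]]]'
python3 - <<'E'
from h import *
row([.435,-.161,.24],ori(np.pi/2,0))
E
```

```text
t: 6.45
tcp_pos: [0.4769, -0.1606, 0.028]
orientation: [0.966, 0.008, -0.259, 0.003]
force: [-1.3, 1.2, 5.8]
gripper_width: 0.518
grasp_force: 45.0
t: 6.95
tcp_pos: [0.4769, -0.1607, 0.0263]
orientation: [0.966, 0.008, -0.26, 0.003]
force: [-0.1, 1.1, -0.5]
gripper_width: 0.931
grasp_force: 0.0
t: 7.58
tcp_pos: [0.5613, -0.1592, 0.1716]
orientation: [0.966, 0.008, -0.257, 0.004]
force: [-0.5, 0.0, 0.8]
gripper_width: 0.999
grasp_force: 0.0
row [-0.1915, -0.0004, 0.0044, -0.0638, 0.0656, -0.2412] rows>= 8.7
```

```bash
python3 -m crank '[[[-0.1915,-0.0004,0.0044,-0.0638,0.0656,-0.2412],[-0.1915,-0.0004,0.0044,-0.0638,0.0656,-0.2412],[-0.1915,-0.0004,0.0044,-0.0638,0.0656,-0.2412],[-0.1915,-0.0004,0.0044,-0.0638,0.0656,-0.2412],[-0.1915,-0.0004,0.0044,-0.0638,0.0656,-0.2412],[-0.1915,-0.0004,0.0044,-0.0638,0.0656,-0.2412],[-0.1915,-0.0004,0.0044,-0.0638,0.0656,-0.2412],[-0.1915,-0.0004,0.0044,-0.0638,0.0656,-0.2412],[-0.1915,-0.0004,0.0044,-0.0638,0.0656,-0.2412],[-0.1915,-0.0004,0.0044,-0.0638,0.0656,-0.2412]]]'
python3 -m crank '[[[0,0,0,0,0,-0.25],[0,0,0,0,0,-0.25],[0,0,0,0,0,-0.25],[0,0,0,0,0,-0.25],[0,0,0,0,0,-0.25],[0,0,0,0,0,-0.25],[0,0,0,0,0,-0.25],[0,0,0,0,0,-0.25],[0,0,0,0,0,-0.25],[0,0,0,0,0,-0.25]]]'
python3 - <<'E'
from h import *
import cv2
s=sensors.sense();im=vision.camera("wrist");cv2.imwrite("pics/w2.png",im[:,:,::-1])
print(s["q"],s["tcp_pos"],tool(s).as_matrix())
np.savez("s2.npz",**s)
E
```

```text
t: 8.82
tcp_pos: [0.4325, -0.1611, 0.2367]
orientation: [0.708, 0.706, -0.002, -0.003]
force: [-0.2, 0.0, 0.3]
gripper_width: 1.003
grasp_force: 0.0
t: 10.07
tcp_pos: [0.4334, -0.1606, 0.2371]
orientation: [0.002, 1.0, 0.001, -0.004]
force: [0.3, -0.7, 0.9]
gripper_width: 0.997
grasp_force: 0.0
[-0.4273 -0.2624  1.5102 -0.0015  1.9012 -1.9955] [ 0.4334 -0.1606  0.2371] [[-1.      0.0031 -0.0073]
 [ 0.0031  1.      0.0018]
 [ 0.0073  0.0018 -1.    ]]
```

View pics/w2.png

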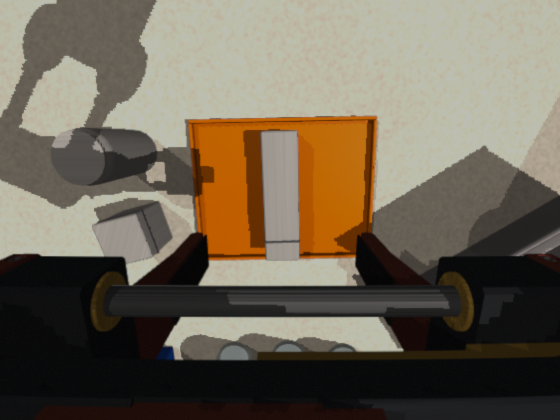

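The tin lies in the tray: top face corners are about (262,131), (297,130), (300,260), (265,260), with the lid end at the bottom.

Run:
```python
from h import *
s=sensors.sense()
t=np.array([(262,131),(297,130),(300,260),(265,260)],float)
B=np.array([[-.085,-.023,.051],[-.085,.023,.051],[.085,.023,.051],[.085,-.023,.051]])
r=least_squares(lambda v:(proj("wrist",place(B,*v),s)-t).ravel(),[.445,-.16,0]);print(r.x,r.fun.round(1))
x,y,a=r.x
O=ori(a+np.pi,0)
for z in (.06,.033): row([x,y,z],O)
```

```text
[ 0.4446 -0.1608  0.0195] [-1.5 -0.6  1.6 -0.5 -0.4  0.3  0.4  1.1]
row [-0.0165, -0.0006, 0.2363, 0.0003, -0.0011, -0.0036] rows>= 2.8
row [-0.0167, -0.0007, 0.2723, 0.0003, -0.0011, -0.0036] rows>= 3.3
```

```bash
python3 -m crank '[[[-0.005,0,0.07,0,0,0],[-0.01,0,0.14,0,0,-0.002],[-0.0165,-0.0006,0.2,0,-0.001,-0.0036],[-0.0167,-0.0007,0.24,0,-0.0011,-0.0036],[-0.0167,-0.0007,0.264,0,-0.0011,-0.0036],[-0.0167,-0.0007,0.2725,0,-0.0011,-0.0036],[-0.0167,-0.0007,0.2725,0,-0.0011,-0.0036]]]' 1 40
python3 -m crank '[[[0,0,0,0,0,0],[0,0,0,0,0,0],[0,0,0,0,0,0],[0,0,0,0,0,0],[0,0,0,0,0,0],[0,0,0,0,0,0]]]' 0 40
python3 -m crank '[[[0,0,-0.05,0,0,0],[0,0,-0.12,0,0,0],[0,0,-0.2,0,0,0],[0,0,-0.3,0,0,0],[0,0,-0.35,0,0,0],[0,0,-0.35,0,0,0]]]'
python3 - <<'E'
from h import *
# view pose for the bin: tin held high; stand off toward robot side of the bin
s=sensors.sense();print(s["q"],s["tcp_pos"])
a=.5672+np.pi/2
row([.4449,-.10,.32],ori(a,0))
E
```

```text
t: 11.0
tcp_pos: [0.4455, -0.1612, 0.0346]
orientation: [-0.011, 1.0, 0.001, 0.001]
force: [0.1, -0.5, -0.1]
gripper_width: 0.999
grasp_force: 0.0
t: 11.75
tcp_pos: [0.4452, -0.1613, 0.0341]
orientation: [-0.011, 1.0, 0.001, 0.001]
force: [0.3, -1.0, 0.2]
gripper_width: 0.503
grasp_force: 40.0
t: 12.5
tcp_pos: [0.4456, -0.1618, 0.3003]
orientation: [-0.011, 1.0, -0.001, 0.004]
force: [0.4, -0.2, -4.3]
gripper_width: 0.498
grasp_force: 40.0
[-0.4219 -0.2114  1.3533  0.0025  1.9921 -2.0139] [ 0.4456 -0.1618  0.3003]
row [-0.0011, 0.0824, -0.0263, 0.0005, 0.0012, 0.1633] rows>= 5.5
```

Run:
```python
from h import *
a=.5672
p=place(np.array([[0.0,-.20,.31]]),.5197,.1475,a)[0];print(p)
row(p,ori(a+np.pi/2,0))
```

```text
[ 0.6272 -0.0212  0.31  ]
row [-0.2463, 0.1821, -0.0112, 0.0005, 0.0012, 0.1633] rows>= 5.5
```

```bash
python3 -m crank '[[[-0.05,0.036,-0.0112,0,0,0.028],[-0.1,0.072,-0.0112,0,0,0.056],[-0.15,0.108,-0.0112,0,0,0.084],[-0.2,0.145,-0.0112,0,0,0.112],[-0.2463,0.1821,-0.0112,0,0.001,0.14],[-0.2463,0.1821,-0.0112,0.0005,0.0012,0.1633],[-0.2463,0.1821,-0.0112,0.0005,0.0012,0.1633],[-0.2463,0.1821,-0.0112,0.0005,0.0012,0.1633]]]'
python3 - <<'E'
from h import *
import cv2
s=sensors.sense();im=vision.camera("wrist");cv2.imwrite("raw_w3.png",im[:,:,::-1])
cv2.imwrite("pics/w3.png",cv2.resize(cv2.convertScaleAbs(im[:,:,::-1],alpha=1.5),(800,600),interpolation=cv2.INTER_CUBIC))
print(s["q"],s["tcp_pos"]);np.savez("s3.npz",**s)
v=[.5197,.1475,.5672];A=.4238
c=place(np.array([[.16,.117,.165],[.16,-.117,.165],[0,.117,.165],[0,-.117,.165],*binpts(A)]),*v)
print(proj("wrist",c,s)*800/560)
E
```

```text
t: 13.5
tcp_pos: [0.6259, -0.0212, 0.304]
orientation: [0.48, 0.877, -0.001, -0.004]
force: [-0.1, 0.0, -3.8]
gripper_width: 0.494
grasp_force: 40.0
[-0.0892  0.2199  0.9141  0.002   2.016  -0.6576] [ 0.6259 -0.0212  0.304 ]
[[ 664.1945 -212.4557]
 [ 624.1957  173.3556]
 [ 407.9009 -217.8537]
 [ 406.0322  171.8277]
 [ 295.6113 -212.5383]
 [ 311.1272  183.4508]]
```

View pics/w3.png

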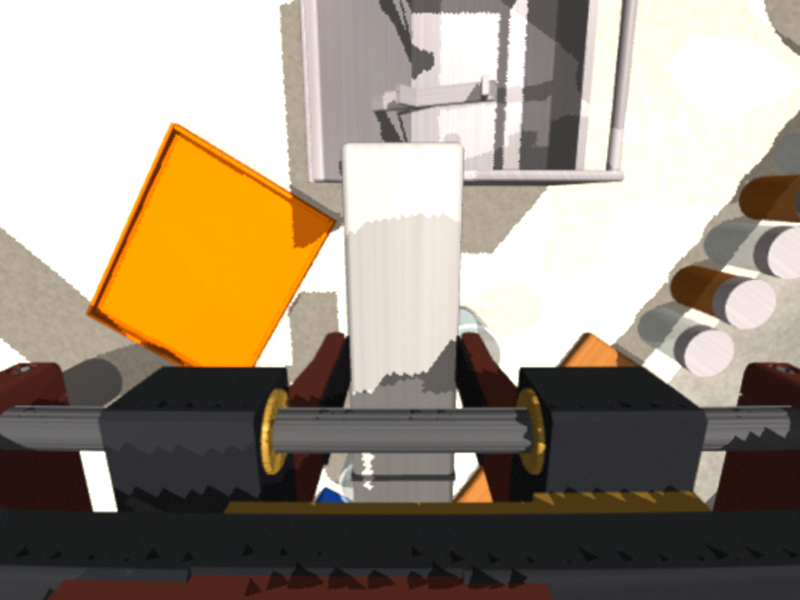

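```bash
cat >> h.py <<'E'
BIN=[.5197,.1475,.5672]; ANG=.4238
def cr(p,a=ANG,b=BIN):
    p=np.atleast_2d(p);x=.07+p[:,0];z=.095+p[:,2]
    return place(np.c_[x*np.cos(a)-z*np.sin(a),p[:,1],.02+x*np.sin(a)+z*np.cos(a)],*b)
E
python3 - <<'E'
from h import *
import cv2
s=dict(np.load("s3.npz"))
P=cr([[-.027,-.048,-.001],[-.027,-.062,-.001],[.027,-.048,-.001],[.027,-.062,-.001],[-.027,-.055,-.023],[.027,-.055,-.023]])
print(proj("wrist",P,s)*800/560, cr([[0,0,0]]))
im=cv2.imread("raw_w3.png")[0:130,200:460]
cv2.imwrite("pics/w3c.png",cv2.resize(cv2.convertScaleAbs(im,alpha=1.1),None,fx=3,fy=3,interpolation=cv2.INTER_CUBIC))
print((proj("wrist",P,s)-[200,0])*3)
E
```

```text
[[406.9524  84.1534]
 [406.8549 103.1174]
 [473.7424  76.7387]
 [473.      97.0715]
 [417.5236  99.3131]
 [480.7541  93.3831]] [[0.5406 0.1608 0.1354]]
[[254.6    176.7221]
 [254.3953 216.5465]
 [394.859  161.1512]
 [393.3001 203.8501]
 [276.7996 208.5575]
 [409.5836 196.1046]]
```

View pics/w3c.png

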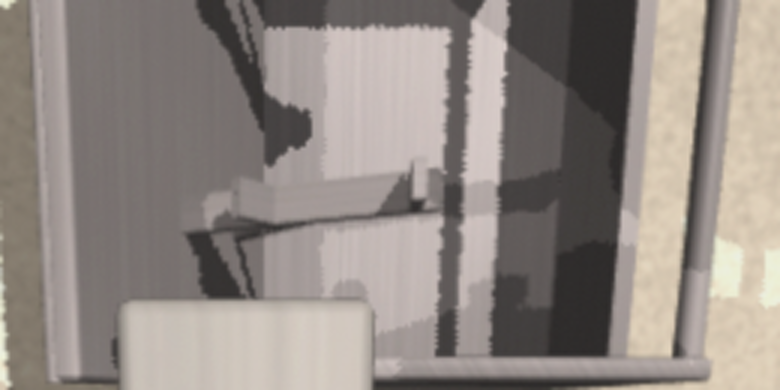

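The cradle arm's right lip (413–427, 157–200) and left base (275,215) match my projection once the flare is allowed for. The bin pose and the 0.42 rad angle hold, so I'll move above the cradle.

```bash
cat >> h.py <<'E'
def cro(a=ANG,b=BIN):
    B=R.from_euler("z",b[2]).as_matrix()
    z=B@[np.sin(a),0,-np.cos(a)];x=B@[0,1,0];return np.c_[x,np.cross(z,x),z]
E
python3 - <<'E'
from h import *
row(cr([[0,0,.14]])[0],cro())
E
```

```text
row [0.2656, -0.0416, 0.0573, -0.0682, -0.001, 0.0] rows>= 3.3
```

```bash
python3 -m crank '[[[0.05,-0.01,0,-0.02,0,0],[0.1,-0.02,0,-0.04,0,0],[0.15,-0.03,0.01,-0.06,0,0],[0.21,-0.0416,0.03,-0.0682,-0.001,0],[0.2656,-0.0416,0.0573,-0.0682,-0.001,0],[0.2656,-0.0416,0.0573,-0.0682,-0.001,0],[0.2656,-0.0416,0.0573,-0.0682,-0.001,0]]]'
python3 - <<'E'
from h import *
s=sensors.sense();print(s["q"],s["tcp_pos"],cr([[0,0,.14]]))
row(cr([[0,0,.04]])[0],cro());row(cr([[0,0,.006]])[0],cro())
E
```

```text
t: 14.42
tcp_pos: [0.4927, 0.13, 0.2642]
orientation: [0.47, 0.857, 0.184, 0.103]
force: [0.7, 0.1, -3.7]
gripper_width: 0.497
grasp_force: 40.0
[ 0.0432 -0.5278  1.7174  0.2056  1.5768 -0.4831] [0.4927 0.13   0.2642] [[0.492  0.1299 0.263 ]]
row [0.0007, -0.0016, 0.1344, 0.0003, 0.0004, 0.0] rows>= 1.6
row [0.0008, -0.0017, 0.1797, 0.0003, 0.0004, 0.0] rows>= 2.2
```

```bash
python3 -m crank '[[[0,-0.001,0.05,0,0,0],[0,-0.0016,0.1,0,0,0],[0.0007,-0.0016,0.134,0,0,0],[0.0007,-0.0016,0.15,0,0,0],[0.0007,-0.0016,0.15,0,0,0]]]'
python3 -m crank '[[[0,0,0.008,0,0,0],[0,0,0.014,0,0,0],[0,0,0.018,0,0,0],[0,0,0.022,0,0,0],[0,0,0.022,0,0,0]]]'
python3 - <<'E'
from h import *
s=sensors.sense();print(s["tcp_pos"],s["force"],s["wrist_torque"])
row(cr([[0,0,.006]])[0],cro())
E
```

```text
t: 15.05
tcp_pos: [0.5311, 0.1544, 0.1602]
orientation: [0.471, 0.857, 0.184, 0.102]
force: [-0.1, -0.2, -3.3]
gripper_width: 0.503
grasp_force: 40.0
t: 15.68
tcp_pos: [0.5364, 0.1588, 0.1452]
orientation: [0.471, 0.857, 0.184, 0.102]
force: [1.2, 0.3, -3.9]
gripper_width: 0.497
grasp_force: 40.0
[0.5364 0.1588 0.1452] [ 1.2395  0.3499 -3.9393] [-0.3115  0.3156 -0.0157]
row [-0.0007, 0.0002, 0.0065, 0.0001, 0.0002, -0.0002] rows>= 0.1
```

```bash
python3 -m crank '[[[-0.0007,0,0.002,0,0,0],[-0.0007,0,0.004,0,0,0],[-0.0007,0,0.0055,0,0,0],[-0.0007,0,0.0055,0,0,0]]]'
python3 -m crank '[[[0,0,0.001,0,0,0],[0,0,0.002,0,0,0],[0,0,0.002,0,0,0]]]'
```

```text
t: 16.18
tcp_pos: [0.5382, 0.1592, 0.1419]
orientation: [0.471, 0.857, 0.184, 0.102]
force: [-1.3, -0.3, -1.4]
gripper_width: 0.497
grasp_force: 40.0
t: 16.55
tcp_pos: [0.5391, 0.1597, 0.1412]
orientation: [0.471, 0.857, 0.185, 0.102]
force: [-3.0, -1.8, 0.6]
gripper_width: 0.499
grasp_force: 40.0
```

```bash
python3 -m crank '[[[0,0,0,0,0,0],[0,0,0,0,0,0],[0,0,0,0,0,0],[0,0,0,0,0,0]]]' 0.8 40
python3 -m crank '[[[0,0,-0.03,0,0,0],[0,0,-0.06,0,0,0],[0,0,-0.1,0,0,0],[0,0,-0.16,0,0,0],[0,0,-0.22,0,0,0],[0,0,-0.22,0,0,0]]]'
python3 - <<'E'
from h import *
import cv2
a=vision.camera("scene")[:,:,::-1];cv2.imwrite("raw_s4.png",a)
s=sensors.sense();b=vision.camera("wrist")[:,:,::-1];cv2.imwrite("raw_w4.png",b);np.savez("s4.npz",**s)
A=cv2.resize(cv2.convertScaleAbs(a[150:290,220:350],alpha=1.6),(390,420),interpolation=cv2.INTER_CUBIC)
Bb=cv2.resize(cv2.convertScaleAbs(b[:,80:480],alpha=1.1),(400,420))
cv2.imwrite("pics/four.png",np.hstack([A,Bb]))
P=cr([[x,y,.023] for x,y in((-.023,.085),(.023,.085),(.023,-.085),(-.023,-.085))])
print((proj("scene",P)-[220,150])*3, proj("wrist",P,s)-[80-390,0])
print(s["tcp_pos"])
E
```

```text
t: 17.05
tcp_pos: [0.5389, 0.1596, 0.1404]
orientation: [0.471, 0.857, 0.185, 0.102]
force: [0.3, -0.0, -0.2]
gripper_width: 0.798
grasp_force: 0.0
t: 17.8
tcp_pos: [0.4819, 0.1229, 0.296]
orientation: [0.47, 0.856, 0.187, 0.105]
force: [-0.0, -0.3, -0.1]
gripper_width: 0.801
grasp_force: 0.0
[[299.0487 192.2714]
 [298.6428 214.6043]
 [144.2601 200.6071]
 [149.0289 178.8443]] [[568.9925 116.5872]
 [611.892  116.595 ]
 [609.5282 262.8824]
 [571.658  262.9705]]
[0.4817 0.123  0.2929]
```

View pics/four.png

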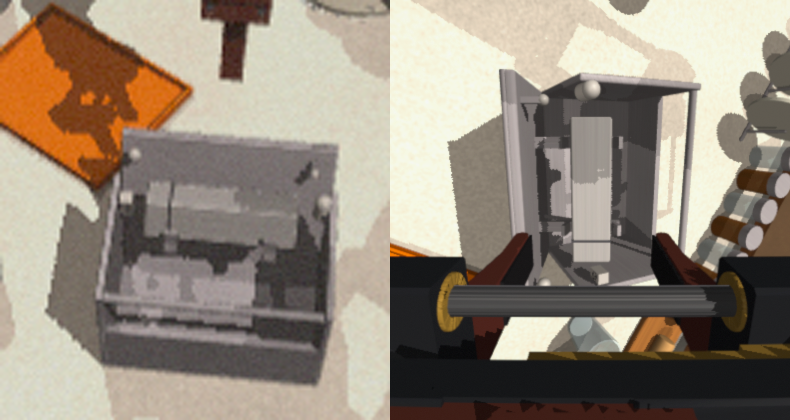

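The tin lies in the cradle: its top face in the wrist crop, (571,117) to (609,262), matches the projected corners within 2 px. Next I'll move to the outside of the front with the fingers shut.

```bash
cat >> h.py <<'E'
def push(A,phi,off=0.):
    "TCP for inner tip corner (x+10,z+14 mm) on push spot at front angle A, off = standoff outward"
    b=R.from_euler("z",BIN[2]).as_matrix();O=ori(BIN[2],phi)
    c=place(np.array([[-.012*np.cos(A)-.125*np.sin(A)-off,0,.02+.125*np.cos(A)-.012*np.sin(A)]]),*BIN)[0]
    return c-.010*O[:,0]-.014*O[:,2],O
E
python3 - <<'E'
from h import *
p,O=push(ANG,np.radians(35),.03);print(p)
row([p[0],p[1],.32],ori(BIN[2],np.radians(20)))
E
```

```text
[0.4281 0.0892 0.1347]
row [-0.0002, -0.0607, -0.0704, 0.0098, -0.0093, 0.2496] rows>= 8.4
```

```bash
python3 -m crank '[[[-0.0002,-0.03,-0.035,0,0,0.02],[-0.0002,-0.0607,-0.0704,0.001,-0.001,0.05],[-0.0002,-0.0607,-0.0704,0.0098,-0.0093,0.2496],[-0.0002,-0.0607,-0.0704,0.0098,-0.0093,0.2496],[-0.0002,-0.0607,-0.0704,0.0098,-0.0093,0.2496],[-0.0002,-0.0607,-0.0704,0.0098,-0.0093,0.2496],[-0.0002,-0.0607,-0.0704,0.0098,-0.0093,0.2496],[-0.0002,-0.0607,-0.0704,0.0098,-0.0093,0.2496],[-0.0002,-0.0607,-0.0704,0.0098,-0.0093,0.2496],[-0.0002,-0.0607,-0.0704,0.0098,-0.0093,0.2496],[-0.0002,-0.0607,-0.0704,0.0098,-0.0093,0.2496]]]' 0 10
python3 - <<'E'
from h import *
s=sensors.sense();print(s["q"],s["tcp_pos"])
p,O=push(ANG,np.radians(35),.03)
row(p,O)
E
```

```text
t: 19.27
tcp_pos: [0.428, 0.0893, 0.3189]
orientation: [0.945, 0.277, 0.166, -0.049]
force: [-0.4, 0.2, -0.5]
gripper_width: 0.007
grasp_force: 0.0
[-0.0367 -0.5957  1.64    0.201   1.8043  1.0393] [0.428  0.0893 0.3189]
row [-0.0834, 0.0004, 0.2309, -0.0003, 0.042, 0.0004] rows>= 2.9
```

```bash
python3 -m crank '[[[-0.03,0,0.06,0,0.01,0],[-0.05,0,0.12,0,0.02,0],[-0.07,0,0.18,0,0.03,0],[-0.0834,0,0.2309,0,0.042,0],[-0.0834,0,0.2309,0,0.042,0],[-0.0834,0,0.2309,0,0.042,0],[-0.0834,0,0.2309,0,0.042,0]]]'
python3 - <<'E'
from h import *
s=sensors.sense();print(s["q"],s["tcp_pos"])
R0=tool(s).as_matrix()
for A in (.42,.35,.28,.21,.15,.1,.05,0):
    p,O=push(A,np.radians(35));print(A,end=" ");row(p,O)
E
```

```text
t: 20.15
tcp_pos: [0.4553, 0.0871, 0.1413]
orientation: [0.916, 0.271, 0.281, -0.088]
force: [0.7, -0.9, 0.4]
gripper_width: 0.005
grasp_force: 0.0
[-0.2158 -0.8565  2.1815  0.4262  1.393   0.7951] [0.4553 0.0871 0.1413]
0.42 row [0.0047, -0.0216, 0.0137, -0.0022, 0.002, 0.0006] rows>= 0.3
0.35 row [0.0164, -0.0215, 0.0151, -0.0022, 0.002, 0.0006] rows>= 0.4
0.28 row [0.0279, -0.0214, 0.0173, -0.0022, 0.002, 0.0006] rows>= 0.5
0.21 row [0.0392, -0.0213, 0.0203, -0.0022, 0.002, 0.0006] rows>= 0.6
0.15 row [0.0487, -0.0213, 0.0235, -0.0022, 0.002, 0.0006] rows>= 0.7
0.1 row [0.0565, -0.0212, 0.0265, -0.0022, 0.002, 0.0006] rows>= 0.8
0.05 row [0.0641, -0.0211, 0.03, -0.0022, 0.002, 0.0006] rows>= 0.9
0 row [0.0716, -0.0211, 0.0339, -0.0022, 0.002, 0.0006] rows>= 1.0
```

```bash
python3 - <<'E'
from h import *
p,O=push(.42,np.radians(25),.006);print(p);row(p,O)
E
python3 -m crank '[[[0,0,0,0,0,0]]]'
```

```text
[0.4498 0.103  0.1377]
row [0.0015, -0.0217, 0.0072, -0.0021, -0.0258, 0.0007] rows>= 0.9
t: 20.27
tcp_pos: [0.455, 0.0872, 0.1401]
orientation: [0.917, 0.271, 0.281, -0.089]
force: [0.2, -0.1, -0.4]
gripper_width: 0.004
grasp_force: 0.0
```

```bash
python3 -m crank '[[[0.0005,-0.007,0.002,-0.001,-0.01,0],[0.001,-0.014,0.005,-0.002,-0.02,0],[0.0015,-0.0217,0.0072,-0.0021,-0.0258,0.0007],[0.0015,-0.0217,0.0072,-0.0021,-0.0258,0.0007]]]'
python3 - <<'E'
from h import *
s=sensors.sense();print(s["q"],s["tcp_pos"])
for A,f in ((.42,25),(.35,26),(.28,28),(.21,30)):
    p,O=push(A,np.radians(f));print(A,end=" ");row(p,O)
E
```

```text
t: 20.78
tcp_pos: [0.4492, 0.1037, 0.135]
orientation: [0.937, 0.274, 0.206, -0.062]
force: [0.7, 0.1, -0.3]
gripper_width: 0.004
grasp_force: 0.0
[-0.0433 -0.7243  2.0699  0.2484  1.439   0.9714] [0.4492 0.1037 0.135 ]
0.42 row [0.0088, 0.0012, 0.0001, -0.0005, 0.0004, 0.0] rows>= 0.1
0.35 row [0.0202, 0.0012, -0.0002, -0.0005, 0.0032, 0.0] rows>= 0.2
0.28 row [0.0313, 0.0012, 0.0006, -0.0005, 0.0087, -0.0] rows>= 0.4
0.21 row [0.0423, 0.0013, 0.0022, -0.0005, 0.0143, -0.0] rows>= 0.5
```

```bash
python3 -m crank '[[[0.004,0.001,0,0,0,0],[0.0088,0.0012,0,0,0,0],[0.0126,0.0012,0,0,0.001,0],[0.0164,0.0012,-0.0001,0,0.002,0],[0.0202,0.0012,-0.0002,0,0.0032,0],[0.024,0.0012,0,0,0.005,0],[0.0277,0.0012,0.0003,0,0.007,0],[0.0313,0.0012,0.0006,0,0.0087,0],[0.035,0.0012,0.0011,0,0.0105,0],[0.0387,0.0012,0.0017,0,0.0125,0],[0.0423,0.0013,0.0022,0,0.0143,0],[0.0423,0.0013,0.0022,0,0.0143,0]]]'
python3 - <<'E'
from h import *
s=sensors.sense();print(s["tcp_pos"],s["force"])
for A,f in ((.21,30),(.15,32),(.1,33),(.06,34),(.03,35),(0,35),(-.02,35)):
    p,O=push(A,np.radians(f));print(A,end=" ");row(p,O)
E
```

```text
t: 22.28
tcp_pos: [0.4743, 0.1178, 0.1456]
orientation: [0.928, 0.269, 0.248, -0.074]
force: [0.4, -0.4, 0.3]
gripper_width: 0.008
grasp_force: 0.0
[0.4743 0.1178 0.1456] [ 0.3979 -0.4181  0.2749]
0.21 row [0.0018, -0.0009, -0.001, -0.0004, 0.0001, -0.0004] rows>= 0.0
0.15 row [0.0109, -0.0009, 0.002, -0.0004, 0.0057, -0.0004] rows>= 0.2
0.1 row [0.0186, -0.0009, 0.0047, -0.0004, 0.0084, -0.0004] rows>= 0.3
0.06 row [0.0246, -0.001, 0.0072, -0.0004, 0.0112, -0.0004] rows>= 0.4
0.03 row [0.0289, -0.001, 0.0094, -0.0004, 0.014, -0.0005] rows>= 0.5
0 row [0.0335, -0.001, 0.0114, -0.0004, 0.014, -0.0005] rows>= 0.5
-0.02 row [0.0366, -0.001, 0.0128, -0.0004, 0.014, -0.0005] rows>= 0.5
```

```bash
cat > fa.py <<'E'
from h import *
import cv2,sys
def score(im,n):
    g=cv2.GaussianBlur(cv2.cvtColor(im,cv2.COLOR_BGR2GRAY).astype(np.float32),(0,0),.8)
    out=[]
    for A in np.arange(-.02,.5,.02):
        tot=0
        for seg in ((-.118,-.075),(.06,.118)):
            y=np.linspace(*seg,40)
            def ln(d): # strip on top of the panel: inner/outer half-width
                P=np.c_[-.15*np.sin(A)+d*np.cos(A)+0*y,y,.02+.15*np.cos(A)+d*np.sin(A)+0*y]
                q=proj(n,place(P,*BIN)).astype(np.float32)
                return cv2.remap(g,q[:,:1],q[:,1:],cv2.INTER_LINEAR).ravel()
            tot+=np.median(ln(-.006)-ln(.008)) 
        out.append((round(float(A),2),round(float(tot),1)))
    return sorted(out,key=lambda t:-t[1])[:5]
for f,n in (("raw_top.png","top"),("raw_scene.png","scene"),("raw_s4.png","scene")): print(f,score(cv2.imread(f),n))
for n in("top","scene"):
    im=vision.camera(n)[:,:,::-1].copy();cv2.imwrite(f"raw_{n}_now.png",im);print(n,score(im,n))
print(sensors.sense()["force"])
E
python3 fa.py
```

```text
raw_top.png [(0.42, 56.7), (0.44, 52.7), (0.4, 46.0), (0.2, 38.4), (0.46, 33.9)]
raw_scene.png [(0.42, 28.0), (0.4, 26.9), (0.44, 24.7), (0.38, 24.2), (0.36, 18.5)]
raw_s4.png [(0.4, 28.9), (0.42, 27.1), (0.38, 26.4), (0.44, 23.4), (0.36, 21.5)]
top [(0.2, 56.0), (0.18, 54.3), (0.4, 46.5), (0.42, 44.0), (0.22, 43.0)]
scene [(0.38, 19.7), (0.4, 19.5), (0.36, 17.9), (0.42, 15.9), (0.34, 12.9)]
[-0.2299 -0.014  -0.5969]
```

```bash
python3 -m crank '[[[0.003,-0.0005,0.0005,0,0.001,0],[0.006,-0.0009,0.001,0,0.003,0],[0.009,-0.0009,0.0015,0,0.0045,0]]]'; python3 -m crank '[[[0.003,0,0.001,0,0.001,0],[0.006,0,0.002,0,0.002,0]]]'
```

```text
t: 22.75
tcp_pos: [0.4794, 0.1219, 0.1481]
orientation: [0.924, 0.268, 0.261, -0.078]
force: [0.4, 0.5, -0.1]
gripper_width: 0.006
grasp_force: 0.0
t: 23.0
tcp_pos: [0.4834, 0.1243, 0.1491]
orientation: [0.922, 0.268, 0.267, -0.079]
force: [0.2, -0.7, 0.5]
gripper_width: 0.006
grasp_force: 0.0
```

Run:
```python
from h import *
import cv2
now=vision.camera("top")[:,:,::-1].copy();cv2.imwrite("raw_top_now2.png",now)
G=lambda im:cv2.GaussianBlur(cv2.cvtColor(im,cv2.COLOR_BGR2GRAY).astype(np.float32),(0,0),.8)
ims=[G(cv2.imread("raw_top.png")),G(cv2.imread("raw_top_now.png")),G(now)]
# brightness profile vs bin x at z=.165 plane beyond... panel strip, per end; x is outward position at height z=.16
for y0,y1 in ((-.12,-.09),(.095,.12)):
    print("y",y0)
    for xx in np.arange(-.11,.011,.005):
        y=np.linspace(y0,y1,15);q=proj("top",place(np.c_[xx+0*y,y,.163+0*y],*BIN)).astype(np.float32)
        print(round(xx,3),[round(float(np.median(cv2.remap(g,q[:,:1],q[:,1:],1))),0) for g in ims])
s=sensors.sense();p,O=push(0.12,np.radians(32));print(s["tcp_pos"],s["q"]);row(p,O)
```

```text
y -0.12
-0.11 [102.0, 101.0, 101.0]
-0.105 [102.0, 102.0, 103.0]
-0.1 [104.0, 102.0, 103.0]
-0.095 [103.0, 103.0, 103.0]
-0.09 [103.0, 102.0, 103.0]
-0.085 [103.0, 103.0, 103.0]
-0.08 [102.0, 102.0, 101.0]
-0.075 [110.0, 107.0, 107.0]
-0.07 [125.0, 124.0, 125.0]
-0.065 [127.0, 130.0, 131.0]
-0.06 [109.0, 116.0, 117.0]
-0.055 [97.0, 98.0, 97.0]
-0.05 [98.0, 97.0, 97.0]
-0.045 [101.0, 100.0, 101.0]
-0.04 [108.0, 109.0, 110.0]
-0.035 [100.0, 101.0, 100.0]
-0.03 [97.0, 82.0, 81.0]
-0.025 [97.0, 63.0, 63.0]
-0.02 [97.0, 62.0, 62.0]
-0.015 [97.0, 61.0, 61.0]
-0.01 [90.0, 62.0, 62.0]
-0.005 [79.0, 65.0, 64.0]
0.0 [75.0, 72.0, 70.0]
0.005 [81.0, 79.0, 79.0]
0.01 [83.0, 80.0, 79.0]
y 0.095
-0.11 [160.0, 162.0, 162.0]
-0.105 [160.0, 163.0, 163.0]
-0.1 [160.0, 163.0, 161.0]
-0.095 [160.0, 162.0, 161.0]
-0.09 [162.0, 165.0, 165.0]
-0.085 [161.0, 166.0, 173.0]
-0.08 [152.0, 164.0, 171.0]
-0.075 [125.0, 138.0, 139.0]
-0.07 [123.0, 122.0, 122.0]
-0.065 [125.0, 125.0, 124.0]
-0.06 [108.0, 112.0, 112.0]
-0.055 [104.0, 104.0, 103.0]
-0.05 [108.0, 104.0, 103.0]
-0.045 [111.0, 103.0, 103.0]
-0.04 [118.0, 107.0, 107.0]
-0.035 [129.0, 123.0, 124.0]
-0.03 [119.0, 121.0, 121.0]
-0.025 [115.0, 124.0, 125.0]
-0.02 [126.0, 139.0, 140.0]
-0.015 [138.0, 156.0, 156.0]
-0.01 [137.0, 157.0, 156.0]
-0.005 [99.0, 110.0, 110.0]
0.0 [71.0, 70.0, 70.0]
0.005 [90.0, 77.0, 76.0]
0.01 [124.0, 105.0, 104.0]
[0.4835 0.1244 0.1492] [-0.0484 -0.7298  2.0883  0.3268  1.321   0.9509]
row [0.0003, -0.0, 0.0, -0.0004, -0.0009, -0.0004] rows>= 0.0
```

Run:
```python
from h import *
import cv2
im=vision.camera("scene").astype(int);s=sensors.sense()
cv2.imwrite("raw_s5.png",im[:,:,::-1].astype(np.uint8))
T=tool(s).as_matrix();p=s["tcp_pos"]
print("tip proj",proj("scene",[p+.014*T[:,2],p+.010*T[:,0]+.014*T[:,2],p-.06*T[:,2]]).round(0).tolist())
for A in(.42,.4,.12):print(A,proj("scene",place(binpts(A),*BIN)).round(0).tolist())
print("cradle top corners",proj("scene",cr([[x,y,.023] for x,y in((-.023,.085),(.023,-.085))],.4)).round(0).tolist())
for r in range(176,232,2):
    l=""
    for c in range(250,346,2):
        R_,G,B=im[r,c]; g=(R_+G+B)/3
        l+= "R" if R_>G*1.5 else ("#" if g<35 else "+" if g<70 else "." if g<110 else " ")
    print(r,l)
```

```text
tip proj [[295.0, 206.0], [295.0, 207.0], [297.0, 186.0]]
0.42 [[332.0, 198.0], [261.0, 192.0]]
0.4 [[332.0, 199.0], [260.0, 192.0]]
0.12 [[332.0, 206.0], [259.0, 199.0]]
cradle top corners [[320.0, 215.0], [268.0, 218.0]]
176 RRRRRRRRRRRRRRR     ########..+++++R.           
178 RRRRRRRRRRRRRRRRR   .+#####+       R.           
180 RRRRRRRRRRRRRRRRR.   .R+#R         +.           
182 RRRRRRRRRRRRRRRRR     RRRR                      
184 RRRRRRRRRRRRRRRR. .   R#R+                      
186 RRRRRRRRRRRRRRR++++++ R#R+                      
188 RRRRRRRRRRRRRR+.+++++ R#R.                      
190 RRRRRRRRRRRRR++++++++ R#R                       
192 RRRRRR+++RR#++.++++++ R#+                       
194 RRRRRR...........++++.RR+                       
196 RRRRRR.+..+++.......##R#++....                  
198 RRRRRR..++.++++...+.++R#R................       
200 RRRRRR+ .+.++++++...#++.......+...........      
202 RRRRRR+.....+++++++......++........+......      
204 RRRRRR#++.++++++.+.++.+++.++.++..+..++.... .    
206 RRRRR+......++.++.+++++++..+.+.+...++..... .    
208 RRRR.+.+.++++.+.++.+..++.++.+.+.+.+++....       
210 RRR+.++++....+++..+.+++..++++..+..++.+... .     
212 +R++.+..++...............+.+.+...+..+....       
214 .+++.. .++.................+...+......+.+.      
216  +++.  +#+...+...................+........      
218  ..+.+++#+...+.....................+.+....      
220   +.++++++...+.......................++...      
222   +.++++++...+.....................+++++..      
224 +++.++#+++...+.....................+++++.       
226 .++.+++++....+.....................++..#.       
228 .++.+++++++.+++....................#++.#..      
230 +++.++++++++++++##++++.++...+.....++#+.+.
```

Run:
```python
from h import *
import cv2
for f,s in(("raw_s4.png",dict(np.load("s4.npz"))),("raw_s5.png",sensors.sense())):
    T=tool(s).as_matrix();p=s["tcp_pos"];g=.045 if "4" in f else .007
    print(f,[proj("scene",p+x*T[:,0]+y*T[:,1]+.014*T[:,2])[0].round(0).tolist() for x in(-.01,.01) for y in(-g,g)], proj("scene",p-.066*T[:,2]).round(0))
    im=cv2.imread(f).astype(int);c0,r0=(276,150) if "4" in f else (284,176)
    for r in range(r0,r0+32):print(r,"".join("R" if R_>G*1.25 and R_>15 else "#" if R_+G+B<105 else "." for B,G,R_ in im[r,c0:c0+34]))
```

```text
raw_s4.png [[295.0, 173.0], [293.0, 186.0], [301.0, 174.0], [299.0, 187.0]] [[299. 156.]]
150 ...........RRRRRRRRRRRRRRRRRRRRRRR
151 ...........RR##RRRRRRRRRRRRRRRRRRR
152 ...........RR..RRRRRRRRRRRRRRRRRRR
153 ...........RRRRRRRRRRRRRRRRRRR..RR
154 ...........RRRRRRRRRRRRRRRRRRR..RR
155 ...........RRRRRRRRRRRRRRRRRRRR.RR
156 .................RRRRRRRRRRRRRRRR.
157 ...................RRRRRRRR..RR.R.
158 ...................RRR#RR#........
159 ...................#RRRR##........
160 ...................RRRR#R#........
161 ...................RRRRRR.........
162 ..................RRRRRRR.........
163 ..................RRRRRRRR........
164 ..................RRRRRRRR........
165 ..................RRRRRRR.........
166 ..................RRRRRRR.........
167 ..................RRRRRRR.........
168 ..................RRRRRRR.........
169 ..................RRRRRRR.........
170 ..................RRRRRRR.........
171 ..................RRRRRRR.........
172 ..................RRRRRRR.........
173 ..................RRRRRRR.........
174 R................RRRRRRRR.........
175 RRR..............RRRRRRRR......
[... 875 characters left out ...]
90 ..........RRRRRR..................
191 ..........RR#RR...................
192 ..........RR#RR...................
193 ..........RR#RR...................
194 ..........RRRRR...................
195 .........RRRRRR...................
196 ......#.#RRRRRR...................
197 ......#..RRRRRR...................
198 .........RRRRRR...................
199 .........RR#.R....................
200 ......#...........................
201 ..................................
202 ..................................
203 ..................................
204 ..................................
205 ..................................
206 ..................................
207 ..................................
```

Image code shows the front still near 0.40. The seen fingertip ends about 20 mm short of where I project it, so the tip rode over the top edge. I'll back out upwards and push again lower down.

```bash
cat >> h.py <<'E'
def binp(x,z,phi): return place(np.array([[x,0,z]]),*BIN)[0],ori(BIN[2],np.radians(phi))
def inbin(p): return R.from_euler("z",-BIN[2]).as_matrix()@(np.array(p)-[BIN[0],BIN[1],0])
E
python3 - <<'E'
from h import *
print(inbin(sensors.sense()["tcp_pos"]))
for a in ((-.05,.18,28),(-.11,.18,22),(-.09,.117,22)): row(*binp(*a))
E
```

```text
[-0.0431  0.      0.1491]
row [0.0143, -0.0001, -0.0397, -0.0005, -0.012, -0.0004] rows>= 0.5
row [-0.0534, -0.0001, -0.0825, -0.0005, -0.0286, -0.0004] rows>= 1.2
row [-0.0757, 0.0002, 0.0028, -0.0005, -0.0286, -0.0004] rows>= 1.0
```

```bash
python3 -m crank '[[[0.007,0,-0.02,0,-0.006,0],[0.0143,0,-0.0397,0,-0.012,0],[0.0143,0,-0.0397,0,-0.012,0],[-0.01,0,-0.055,0,-0.018,0],[-0.032,0,-0.07,0,-0.024,0],[-0.0534,0,-0.0825,0,-0.0286,0],[-0.0534,0,-0.0825,0,-0.0286,0]]]'
python3 - <<'E'
from h import *
s=sensors.sense();print(inbin(s["tcp_pos"]),s["q"],s["force"])
row(*binp(-.095,.117,22))
E
```

```text
t: 23.98
tcp_pos: [0.4268, 0.0881, 0.1794]
orientation: [0.943, 0.274, 0.183, -0.055]
force: [0.6, -0.3, -0.8]
gripper_width: 0.007
grasp_force: 0.0
[-0.1103 -0.0002  0.1794] [-0.0657 -0.7364  1.9852  0.2262  1.579   0.9778] [ 0.5988 -0.3485 -0.75  ]
row [-0.0123, 0.0001, 0.0848, -0.0005, -0.0001, -0.0004] rows>= 1.0
```

```bash
python3 -m crank '[[[-0.004,0,0.028,0,0,0],[-0.008,0,0.057,0,0,0],[-0.0123,0,0.0848,0,0,0],[-0.0123,0,0.0848,0,0,0]]]'
python3 - <<'E'
from h import *
s=sensors.sense();print(inbin(s["tcp_pos"]),s["q"],s["force"])
for A in (.42,.34,.27,.2): # keep tool approx parallel-ish: contact at TCP+10mm x -10mm z
    c=np.array([-.012*np.cos(A)-.125*np.sin(A),.02+.125*np.cos(A)-.012*np.sin(A)])
    f=22+(.42-A)*20; F=np.radians(f)
    t=c-.010*np.array([np.cos(F),np.sin(F)])+.010*np.array([np.sin(F),-np.cos(F)])
    print(A,t,end=" ");row(*binp(t[0],t[1],f))
E
```

```text
t: 24.48
tcp_pos: [0.4387, 0.097, 0.1148]
orientation: [0.943, 0.274, 0.181, -0.056]
force: [-0.4, 0.7, 0.4]
gripper_width: 0.006
grasp_force: 0.0
[-0.0954  0.0009  0.1148] [-0.036  -0.7083  2.083   0.2189  1.4542  0.9781] [-0.4312  0.7029  0.4068]
0.42 [-0.0675  0.1162] row [0.0353, 0.0012, 0.0121, -0.0009, 0.0005, -0.0004] rows>= 0.4
0.34 [-0.0582  0.1207] row [0.049, 0.0012, 0.0112, -0.0009, 0.0049, -0.0005] rows>= 0.6
0.27 [-0.0497  0.124 ] row [0.061, 0.0012, 0.0112, -0.0009, 0.0088, -0.0005] rows>= 0.7
0.2 [-0.0411  0.1267] row [0.0731, 0.0011, 0.0121, -0.0009, 0.0127, -0.0005] rows>= 0.9
```

```bash
python3 -m crank '[[[0.01,0,0.004,0,0,0],[0.02,0,0.008,0,0,0],[0.03,0.001,0.011,0,0,0],[0.0353,0.0012,0.0121,0,0.0005,0],[0.04,0.0012,0.0118,0,0.002,0],[0.0445,0.0012,0.0115,0,0.0035,0]]]'
python3 -m crank '[[[0.0045,0,0,0,0.0014,0],[0.009,0,0,0,0.0028,0],[0.0125,0,0,0,0.004,0]]]'
python3 - <<'E'
from h import *
s=sensors.sense();print(inbin(s["tcp_pos"]),s["force"])
import cv2
im=vision.camera("top")[:,:,::-1].copy()
g=cv2.GaussianBlur(cv2.cvtColor(im,cv2.COLOR_BGR2GRAY).astype(np.float32),(0,0),.8)
y=np.linspace(-.12,-.09,15)
print([(round(float(x),3),round(float(np.median(cv2.remap(g,*[proj("top",place(np.c_[x+0*y,y,.163+0*y],*BIN)).astype(np.float32)[:,i:i+1] for i in(0,1)],1))))) for x in np.arange(-.09,.0,.005)])
E
```

```text
t: 25.22
tcp_pos: [0.4688, 0.1142, 0.1218]
orientation: [0.941, 0.273, 0.193, -0.058]
force: [-2.8, -2.5, -2.0]
gripper_width: 0.004
grasp_force: 1.6
t: 25.6
tcp_pos: [0.4762, 0.1189, 0.1255]
orientation: [0.938, 0.273, 0.205, -0.062]
force: [-1.0, -1.1, -2.3]
gripper_width: 0.006
grasp_force: 1.3
[-0.0521 -0.0007  0.1255] [-1.0253 -1.0666 -2.2718]
[(-0.09, 102), (-0.085, 102), (-0.08, 101), (-0.075, 101), (-0.07, 102), (-0.065, 103), (-0.06, 103), (-0.055, 113), (-0.05, 131), (-0.045, 132), (-0.04, 108), (-0.035, 90), (-0.03, 90), (-0.025, 100), (-0.02, 96), (-0.015, 82), (-0.01, 63), (-0.005, 65)]
```

Contact: the force is about 4 N and the front has moved to about 0.28. Continuing.

```bash
cat > nx.py <<'E'
from h import *
s=sensors.sense();print(inbin(s["tcp_pos"]),s["force"])
for A in (.24,.2,.15,.1,.06,.03,0,-.02):
    c=np.array([-.012*np.cos(A)-.125*np.sin(A),.02+.125*np.cos(A)-.012*np.sin(A)])
    f=22+(.42-A)*20; F=np.radians(f)
    t=c-.010*np.array([np.cos(F),np.sin(F)])+.010*np.array([np.sin(F),-np.cos(F)])
    print(A,t,end=" ");row(*binp(t[0],t[1],f))
import cv2
g=cv2.GaussianBlur(cv2.cvtColor(vision.camera("top"),cv2.COLOR_RGB2GRAY).astype(np.float32),(0,0),.8)
y=np.linspace(-.12,-.09,15)
print([(round(float(x*1000)),round(float(np.median(cv2.remap(g,*[proj("top",place(np.c_[x+0*y,y,.167+0*y],*BIN)).astype(np.float32)[:,i:i+1] for i in(0,1)],1))))) for x in np.arange(-.06,.011,.004)])
E
python3 nx.py
```

```text
[-0.0519 -0.0007  0.1256] [-0.8958 -1.0374 -1.6668]
0.24 [-0.0461  0.1252] row [0.0069, -0.001, 0.0037, -0.0005, 0.0024, -0.0004] rows>= 0.1
0.2 [-0.0411  0.1267] row [0.0137, -0.001, 0.0046, -0.0005, 0.0047, -0.0004] rows>= 0.2
0.15 [-0.0348  0.1283] row [0.0222, -0.001, 0.0062, -0.0005, 0.0074, -0.0004] rows>= 0.3
0.1 [-0.0285  0.1296] row [0.0306, -0.001, 0.0081, -0.0005, 0.0102, -0.0004] rows>= 0.4
0.06 [-0.0233  0.1304] row [0.0373, -0.001, 0.01, -0.0005, 0.0124, -0.0004] rows>= 0.5
0.03 [-0.0195  0.1309] row [0.0423, -0.001, 0.0116, -0.0005, 0.0141, -0.0004] rows>= 0.5
0 [-0.0156  0.1313] row [0.0472, -0.001, 0.0133, -0.0005, 0.0158, -0.0004] rows>= 0.6
-0.02 [-0.013   0.1315] row [0.0504, -0.0011, 0.0145, -0.0005, 0.0169, -0.0004] rows>= 0.6
[(-60, 103), (-56, 110), (-52, 125), (-48, 134), (-44, 129), (-40, 109), (-36, 90), (-32, 89), (-28, 92), (-24, 102), (-20, 97), (-16, 86), (-12, 69), (-8, 61), (-4, 66), (0, 69), (4, 70), (8, 70)]
```

```bash
python3 -m crank '[[[0.0035,0,0.0018,0,0.0012,0],[0.0069,0,0.0037,0,0.0024,0],[0.0103,0,0.0041,0,0.0035,0],[0.0137,0,0.0046,0,0.0047,0],[0.0165,0,0.0051,0,0.0056,0],[0.0194,0,0.0056,0,0.0065,0],[0.0222,0,0.0062,0,0.0074,0]]]'
python3 -m crank '[[[0.0028,0,0.0006,0,0.001,0],[0.0056,0,0.0012,0,0.002,0]]]'
python3 nx.py
```

```text
t: 26.58
tcp_pos: [0.4908, 0.1281, 0.1286]
orientation: [0.933, 0.271, 0.227, -0.068]
force: [-2.1, -1.3, 1.0]
gripper_width: 0.005
grasp_force: 1.1
t: 26.82
tcp_pos: [0.4935, 0.1297, 0.1292]
orientation: [0.932, 0.271, 0.231, -0.069]
force: [-11.3, -6.9, 5.1]
gripper_width: 0.003
grasp_force: 6.3
[-0.0317 -0.0009  0.1292] [-11.2654  -6.9214   5.096 ]
0.24 [-0.0461  0.1252] row [-0.0194, -0.0012, -0.0043, -0.0005, -0.0065, -0.0004] rows>= 0.2
0.2 [-0.0411  0.1267] row [-0.0127, -0.0012, -0.003, -0.0005, -0.0043, -0.0004] rows>= 0.2
0.15 [-0.0348  0.1283] row [-0.0043, -0.0012, -0.0009, -0.0005, -0.0015, -0.0004] rows>= 0.1
0.1 [-0.0285  0.1296] row [0.004, -0.0012, 0.0015, -0.0005, 0.0012, -0.0004] rows>= 0.1
0.06 [-0.0233  0.1304] row [0.0106, -0.0012, 0.0038, -0.0005, 0.0035, -0.0004] rows>= 0.1
0.03 [-0.0195  0.1309] row [0.0155, -0.0012, 0.0056, -0.0005, 0.0051, -0.0004] rows>= 0.2
0 [-0.0156  0.1313] row [0.0203, -0.0012, 0.0076, -0.0005, 0.0068, -0.0004] rows>= 0.3
-0.02 [-0.013   0.1315] row [0.0235, -0.0012, 0.009, -0.0005, 0.0079, -0.0004] rows>= 0.3
[(-60, 104), (-56, 104), (-52, 103), (-48, 103), (-44, 103), (-40, 102), (-36, 110), (-32, 127), (-28, 138), (-24, 135), (-20, 109), (-16, 85), (-12, 88), (-8, 98), (-4, 95), (0, 99), (4, 88), (8, 70)]
```

At the roller catch, with about 13 N along the push. Pushing slowly through it.

```bash
python3 -m crank '[[[0.002,0,0.0007,0,0.0006,0],[0.004,0,0.0015,0,0.0012,0],[0.006,0,0.0022,0,0.0019,0],[0.008,0,0.003,0,0.0026,0]]]'
python3 -m crank '[[[0.002,0,0.0007,0,0.0006,0],[0.004,0,0.0015,0,0.0012,0],[0.0055,0,0.002,0,0.0018,0]]]'
python3 nx.py
```

```text
t: 27.38
tcp_pos: [0.4989, 0.1332, 0.1305]
orientation: [0.93, 0.27, 0.239, -0.071]
force: [-7.8, -4.2, 3.8]
gripper_width: 0.003
grasp_force: 4.0
t: 27.75
tcp_pos: [0.503, 0.1359, 0.1313]
orientation: [0.928, 0.27, 0.245, -0.073]
force: [-4.8, -2.3, 2.5]
gripper_width: 0.008
grasp_force: 2.4
[-0.0203 -0.0009  0.1313] [-4.8253 -2.2718  2.5314]
0.24 [-0.0461  0.1252] row [-0.0338, -0.0011, -0.0099, -0.0005, -0.0113, -0.0004] rows>= 0.4
0.2 [-0.0411  0.1267] row [-0.0271, -0.0011, -0.0084, -0.0005, -0.009, -0.0004] rows>= 0.3
0.15 [-0.0348  0.1283] row [-0.0188, -0.0011, -0.0061, -0.0005, -0.0063, -0.0004] rows>= 0.2
0.1 [-0.0285  0.1296] row [-0.0105, -0.0011, -0.0034, -0.0005, -0.0035, -0.0004] rows>= 0.1
0.06 [-0.0233  0.1304] row [-0.004, -0.0011, -0.001, -0.0005, -0.0013, -0.0004] rows>= 0.1
0.03 [-0.0195  0.1309] row [0.0008, -0.0011, 0.001, -0.0005, 0.0004, -0.0004] rows>= 0.0
0 [-0.0156  0.1313] row [0.0055, -0.0012, 0.0031, -0.0004, 0.0021, -0.0004] rows>= 0.1
-0.02 [-0.013   0.1315] row [0.0087, -0.0012, 0.0046, -0.0004, 0.0032, -0.0004] rows>= 0.1
[(-60, 104), (-56, 104), (-52, 103), (-48, 103), (-44, 103), (-40, 103), (-36, 103), (-32, 103), (-28, 103), (-24, 109), (-20, 126), (-16, 138), (-12, 136), (-8, 111), (-4, 81), (0, 86), (4, 107), (8, 111)]
```

```bash
python3 -m crank '[[[0.0015,0,0.0007,0,0.0005,0],[0.003,0,0.0014,0,0.001,0],[0.0045,0,0.0022,0,0.0015,0],[0.006,0,0.003,0,0.002,0],[0.006,0,0.003,0,0.002,0]]]'
python3 -m crank '[[[0.001,0,0.0005,0,0.0003,0],[0.002,0,0.001,0,0.0006,0],[0.003,0,0.0015,0,0.001,0],[0.003,0,0.0015,0,0.001,0]]]'
python3 nx.py
```

```text
t: 28.42
tcp_pos: [0.5075, 0.1388, 0.1312]
orientation: [0.927, 0.269, 0.251, -0.075]
force: [0.1, -0.9, 0.1]
gripper_width: 0.006
grasp_force: 0.1
t: 28.92
tcp_pos: [0.5096, 0.1401, 0.1316]
orientation: [0.926, 0.269, 0.254, -0.076]
force: [-0.2, -0.2, 0.6]
gripper_width: 0.004
grasp_force: 0.1
[-0.0125 -0.0008  0.1316] [-0.2326 -0.2234  0.5778]
0.24 [-0.0461  0.1252] row [-0.0427, -0.001, -0.0156, -0.0005, -0.0143, -0.0004] rows>= 0.5
0.2 [-0.0411  0.1267] row [-0.036, -0.001, -0.0139, -0.0005, -0.0121, -0.0004] rows>= 0.5
0.15 [-0.0348  0.1283] row [-0.0277, -0.0011, -0.0115, -0.0005, -0.0093, -0.0004] rows>= 0.4
0.1 [-0.0285  0.1296] row [-0.0196, -0.0011, -0.0086, -0.0005, -0.0065, -0.0004] rows>= 0.3
0.06 [-0.0233  0.1304] row [-0.0131, -0.0011, -0.0061, -0.0005, -0.0043, -0.0004] rows>= 0.2
0.03 [-0.0195  0.1309] row [-0.0083, -0.0011, -0.004, -0.0005, -0.0027, -0.0004] rows>= 0.1
0 [-0.0156  0.1313] row [-0.0036, -0.0011, -0.0018, -0.0005, -0.001, -0.0004] rows>= 0.1
-0.02 [-0.013   0.1315] row [-0.0005, -0.0011, -0.0002, -0.0005, 0.0001, -0.0004] rows>= 0.0
[(-60, 104), (-56, 105), (-52, 104), (-48, 103), (-44, 103), (-40, 103), (-36, 103), (-32, 103), (-28, 104), (-24, 102), (-20, 93), (-16, 93), (-12, 117), (-8, 137), (-4, 138), (0, 119), (4, 87), (8, 93)]
```

The front has snapped home: its top strip is centred at −6 mm, so the angle is about 0. I'll give it one light confirming touch and then withdraw.

```bash
python3 -m crank '[[[0.0015,0,0.0007,0,0,0],[0.003,0,0.0014,0,0,0],[0.0045,0,0.0021,0,0,0],[0.0045,0,0.0021,0,0,0]]]'
python3 -m crank '[[[-0.01,0,-0.008,0,0,0],[-0.03,0,-0.03,0,0,0],[-0.06,0,-0.07,0,0,0],[-0.1,0,-0.15,0,0,0],[-0.1,0,-0.2,0,0,0],[-0.1,0,-0.24,0,0,0],[-0.1,0,-0.24,0,0,0]]]'
python3 nx.py | tail -1
python3 - <<'E'
from h import *
import cv2
s=sensors.sense();im=vision.camera("wrist");sc=vision.camera("scene")
print(inbin(s["tcp_pos"]),s["q"])
# tin top-face check at A=0 in scene and top: brightness on tin vs. beside (arm gap), and edges profile along cradle x at y=+-0.03
for n,I in(("scene",sc),("top",vision.camera("top"))):
    g=cv2.GaussianBlur(cv2.cvtColor(I,cv2.COLOR_RGB2GRAY).astype(np.float32),(0,0),.6)
    for y0 in (-.07,-.03,.03,.07):
        y=np.linspace(y0-.008,y0+.008,9);o=[]
        for x in np.arange(-.05,.051,.005):
            q=proj(n,cr(np.c_[x+0*y,y,.023+0*y],0.)).astype(np.float32);o.append(int(np.median(cv2.remap(g,q[:,:1],q[:,1:],1))))
        print(n,y0,o)
    o=[]
    for y in np.arange(-.115,.116,.01):
        q=proj(n,cr([[x,y,.023] for x in(-.01,0,.01)],0.)).astype(np.float32);o.append(int(np.median(cv2.remap(g,q[:,:1],q[:,1:],1))))
    print(n,"len",o)
E
```

```text
t: 29.48
tcp_pos: [0.5119, 0.1416, 0.1316]
orientation: [0.926, 0.269, 0.253, -0.076]
force: [-7.9, -4.0, 2.7]
gripper_width: 0.003
grasp_force: 4.1
t: 30.35
tcp_pos: [0.4057, 0.052, 0.2586]
orientation: [0.927, 0.271, 0.245, -0.079]
force: [0.8, -0.1, 0.0]
gripper_width: 0.006
grasp_force: 0.0
[(-60, 107), (-56, 107), (-52, 106), (-48, 105), (-44, 106), (-40, 106), (-36, 106), (-32, 106), (-28, 105), (-24, 103), (-20, 94), (-16, 83), (-12, 101), (-8, 130), (-4, 142), (0, 135), (4, 106), (8, 89)]
[-0.1474 -0.0188  0.2566] [-0.3247 -0.8563  1.9463  0.4125  1.7079  0.8063]
scene -0.07 [47, 48, 48, 48, 48, 48, 68, 97, 107, 106, 107, 108, 109, 109, 106, 87, 56, 51, 51, 49, 42]
scene -0.03 [49, 49, 49, 48, 48, 49, 70, 98, 108, 107, 107, 107, 108, 108, 105, 87, 57, 52, 51, 49, 40]
scene 0.03 [50, 49, 48, 48, 47, 48, 72, 101, 106, 105, 106, 107, 107, 108, 106, 88, 57, 53, 53, 51, 41]
scene 0.07 [45, 41, 38, 38, 39, 44, 67, 97, 105, 105, 107, 107, 107, 108, 105, 87, 57, 51, 51, 51, 43]
scene len [49, 45, 45, 75, 108, 106, 96, 108, 107, 108, 108, 107, 107, 106, 106, 106, 106, 105, 107, 106, 51, 36, 35, 34]
top -0.07 [74, 72, 72, 72, 71, 76, 116, 153, 155, 154, 154, 155, 156, 156, 152, 134, 116, 86, 72, 74, 79]
top -0.03 [71, 71, 72, 70, 71, 76, 118, 154, 157, 155, 156, 156, 156, 157, 153, 136, 121, 88, 73, 74, 74]
top 0.03 [72, 73, 73, 73, 76, 79, 119, 154, 156, 155, 156, 157, 158, 159, 155, 136, 119, 84, 73, 74, 74]
top 0.07 [74, 74, 75, 74, 74, 77, 120, 155, 157, 156, 159, 159, 159, 160, 156, 113, 75, 75, 75, 76, 76]
top len [89, 120, 93, 128, 156, 152, 143, 156, 156, 156, 156, 157, 156, 157, 157, 157, 156, 158, 158, 160, 92, 74, 68, 69]
```

```bash
python3 -c "
from plant import job; print(job.sign_off())"
```

```text
the job is handed in; nothing more can be done
None
```

The job is handed in at about 30 s: the tin was laid in the tray and let go, retaken across its middle and laid in the cradle, and the bin front is pushed past its catch and home with the tin still lying there, by the final camera check; my first push slipped over the front's top edge and I repeated it lower.

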